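# Start and run home the winged flange nut on a transformer clamping post

## Task

Two toroidal transformers stand on the bench; on one of them the winged flange nut has only been set on the end of the clamping post. Without lifting the nut off the thread, back it off (anticlockwise seen from above) until you see or feel the thread drop in, then run it down clockwise until its flange is fully home, flat on the dished plate. Let go of it and leave the other things on the bench where they are.

Things in the scene. Friction and masses are not known exactly. Their poses are not given: they have to be found in the camera images.
- stand: the transformer to be clamped, fixed to the bench: aluminium chassis plate 170 x 170 mm, top at 20 mm; copper-wound ring 158 mm across, top at 84 mm; dished steel plate 104 mm across, its flat middle 74 mm across at 92 mm; through the middle a fixed upright steel post. Heights are above the bench. Origin: on the post's axis at bench height; z up along the post
- seat (a point): point on the post's axis level with the flat top of the dished plate (92 mm above the bench), where the centre of the nut's underside must come to rest
- thread_end (a point): point on the post's axis where its thread ends, 39 mm above the seat. Below: coarse right-hand three-start thread, 30 mm across, lead 24 mm per turn. Above: plain nose 21 mm across, up to 70 mm above the seat; it shows about 10 to 13 mm above the nut at the start, 26 mm when the nut is home
- nut: loose winged flange nut, plain cast aluminium, about 0.2 kg, on the post with 1 mm of play. Origin: centre of its underside; z up along its bore; x along one wing, -x along the other. Flange 60 mm across, 7 mm thick; hub 41 mm across; top 44 mm above the underside. It starts with its underside about 12 to 16 mm above the seat, resting on top of the threads, a thread start 43 to 92 degrees farther anticlockwise
- wing_tip (a point): point in one wing, 45 mm from the nut's axis, 32 mm above its underside; the other wing is opposite. Wings: upright, flat, 9 mm thick, reaching to 54 mm from the axis, 14 to 45 mm above the underside. A push of 1 or 2 N turns the nut; it stays where it is left. Backed off, its underside climbs to 18.5 mm above the seat, then drops 8 mm; from there about 157 degrees clockwise to home
- stand_done: the neighbouring transformer, the same but finished: its nut is fixed in the home position, wings 106 to 135 mm above the bench and 0.7 rad anticlockwise from its own x axis. Origin: on its post's axis at bench height. Which of the two stands is on the left varies
- screwdriver: screwdriver, 200 mm long, lying between the stands; a bystander; origin under its middle on the bench
- spanner: steel open-ended spanner, 170 mm long, lying behind the stands; a bystander; origin under its middle on the bench
- meter: hand-held multimeter in a green holster, 150 x 75 x 40 mm, lying to the left; a bystander; origin under its middle on the bench
- flux_jar: white jar with a red lid, 64 mm across, 65 mm high, standing behind the stands; a bystander; origin under its middle on the bench
- spare_plate: spare dished steel plate, 104 mm across, 8 mm high, lying flat behind the stands; a bystander; origin under its middle on the bench
- board: loose green circuit board with a finned heat sink, 160 x 110 mm, 36 mm high, lying to the right; a bystander; origin under its middle on the bench
There are look-alikes about, which are no part of the job. Leave any orange or red look-alike of the nut alone.

How it is judged:
On the way, in this order (a step that is already met when the one before it is completed fails the run):
1. the nut is backed off until its threads stand on the tips of the post's threads (underside more than 17 mm above the seat, still on the post) (z of nut in the frame of stand between 0.109 and 0.114 m and horizontal distance between nut and stand below 0.004 m).
2. backed off a little farther, the nut drops in (underside 8.5 to 13.5 mm above the seat, near where the thread starts) (z of nut in the frame of stand between 0.1005 and 0.1055 m and angle between the x axis of nut and the x axis of stand, either way round below 0.6 rad).
At the end, for the whole second after the job is handed in: the nut is home: its underside within 1.5 mm of the dished plate, within 4 mm of the post's axis, upright within 0.06 rad and at rest (z of nut in the frame of seat below 0.0015 m and horizontal distance between nut and seat below 0.004 m and angle between nut's own z axis and vertical below 0.06 rad and linear speed of nut below 0.01 m/s and angular speed of nut below 0.1 rad/s); the robot touches nothing.
It fails at once if the nut is lifted off the post's thread (underside more than 26 mm above the seat) (z of nut in the frame of stand above 0.118 m).
It fails at once if a bystander is moved by more than 30 mm (distance of any of screwdriver, spanner, meter, flux_jar, spare_plate, board from where it was at the start of the episode above 0.03 m).
It also fails if it takes over 48 s, if anything falls off the work surface, if the arm or the gripper's body presses on something with over 40 N, if the wrist force passes 120 N, or if a joint passes its speed limit or range.

## Robot

A 6-joint arm with a two-finger parallel gripper is mounted at the origin on the work surface. World frame = base frame: x ahead of the robot, y to its left, z up, the work surface at z = 0. Lengths are in m, angles in rad, forces in N, time in s.
With the tool pointing down it reaches from about 0.35 to 0.975 m from the base axis. Payload 4.9 kg.
Tool frame: the origin (TCP) lies at the very end of the fingers, on their centre line; the grasp point (between the pads) lies 19 mm behind it (ctrl.pinch_z is the distance from the TCP to the grasp point, in m); z points along the fingers, y is the direction in which the jaws open and shut (so a half turn about z gives the same grasp; the last joint's range is limited). The gripper opens to 85 mm and grips with 20 to 120 N. Pads are 22 mm wide; open, the fingers measure 114 mm over their backs; the gripper's body (76 mm by 85 mm) begins 54 mm behind the grasp point. The pads swing forward as they close: fully open they stand 13 mm farther back than shut.
Start: joints at [-1.278, 0.053, 1.613, -0, 1.476, -0.119], TCP at [0.25, -0.573, 0.231] pointing down, gripper open.
Joint ranges: [-3.01, 3.01], [-1.01, 2.22], [0.06, 2.58], [-1.02, 4.17], [0.09, 2.62], [-3.14, 3.14]. Speed limits (rad/s): [2.57, 2.57, 3.14, 3.14, 3.14, 3.14].

## Interface

Orientations are given as a rotation vector (axis times angle).
In Python, from station import ctrl gives the robot as it stands.
- The arm moves only by the tool carry_out, never from a script. Its argument "series" is a list of rows, each a list of 7 numbers: the shift along the world's x, y, z each as a share of 0.025 m, from -1 to 1, then the turn, a rotation vector about the world's x, y, z each as a share of 0.1 rad, from -1 to 1, then the opening, from 0 (shut) to 1 (fully open). A call has 1 to 12 rows; each row shifts and turns the commanded pose from where the row before left it; what a row does not reach is not made up. A row lasts 1/10 s, in which the tool goes at most 50 mm and 8.59 degrees, less where a joint would pass 70% of its speed; a pose out of reach is approached as far as the arm can. A call with a number of a shift or a turn outside -1 to 1 is refused whole. A call with a gripper value outside its range is refused whole. The fingers move at their own pace and stop on an object; "grip_force" is the grip in N (left out, the last holds). Time passes only in rows, so rows that do not move let the fingers close. It gives the time, the measured TCP pose, the force and the opening at its end, in the units of the state.
- ctrl.get_obs(): the state, without advancing time (a new reading comes with each control period).
- ctrl.get_image(name): name is "side" or "top" or "wrist"; returns a dict with "frame" (480x640x3 uint8, blue, green, red), "fx", "fy", "cx", "cy" (pixels), "R" (3x3) and "t" (3): a world point X has camera coordinates R X + t; the wrist camera has in their place "hand_eye" (4x4, takes a point from camera to tool coordinates, whose origin is the TCP and whose axes are the flange's). Camera axes: x right, y down, z forward; pixel columns grow to the right and rows downward; lengths in m; the calibration is good to about 2 mm. A picture is of the moment at which its call begins: read the wrist's pose just before it. There is no depth.
- ctrl.finish_job(): hands the job in, once; it reports no verdict.
Trained networks look in a picture, given as the dict that the camera call returned (one of the last four; its "shot" number tells which), for a name from the list of things; names that differ only in an ending like _2 or _b are one class to them, and where a whole thing is asked for, a point or a joint stands for the part that bears it (a point fixed in the world has none). Each returns a list of dicts, best first, with "p" (0 to 1); they miss things now and then, are a little off and sometimes report something else, mostly with a low value. They report only what shows in the picture. A call takes as long as a camera call. They do not tell look-alikes from the thing itself.
- ctrl.trace(picture, name): "mask" (480x640 bool, what is visible of it) and "rect" ([left, top, width, height] as shares, 0 to 1, of the picture: columns of its width, rows of its height, round what is visible of it).
- ctrl.mark_of(picture, name): "position" ([column, row] as shares, 0 to 1, of the picture: columns of its width, rows of its height: a listed point, or the origin of a listed thing).
The state is a dict: "t": time; "q": joint angles; "dq": joint speeds; "effort": joint torques, N m; "tool_pos": TCP position; "tool_rot": TCP orientation; "contact_force": force on the tool from outside, world axes, zero at the start; "wrist_torque": the same for the moment, N m; "opening": finger opening in m.
Only numpy, scipy, OpenCV 4.12 (cv2) and the standard library are available. Lean on these libraries where they do the work, as an engineer would, in place of code of your own. Each camera call takes 0.05 s, during which the arm holds its last target.

## Working session

There is one attempt and no reset: what is moved stays moved. The work goes in short steps, Python scripts to look and compute and a tool call to move; the robot and the scene stay as the last step left them, time stands still between calls to the robot, and variables do not carry over. Pictures are saved under pics/ and viewed, and the job is handed in when it is done.

Besides the shell and the picture viewer there is one more tool, called after "Emit:" in YAML: its name, and indented under it one key for each argument. carry_out: Moves the arm, as the interface text tells. Shift numbers are shares of 0.025 m and turn numbers shares of 0.1 rad, none past 1 either way. Its arguments: {"type":"object","properties":{"series":{"type":"array"},"grip_force":{"type":"number"}},"required":["series"]}

```bash
mkdir -p pics; ls; python3 - <<'E'
from station import ctrl
import cv2
o=ctrl.get_obs(); print({k:(v.round(3).tolist() if hasattr(v,'round') and hasattr(v,'tolist') else v) for k,v in o.items()})
for n in ("top","side"):
    p=ctrl.get_image(n); cv2.imwrite(f"pics/{n}0.png",p["frame"])
    print(n,p["fx"],p["fy"],p["cx"],p["cy"],p["R"],p["t"])
    for nm in ("stand","stand_done","nut","wing_tip","seat","thread_end"):
        print(nm,[(round(d["p"],2),[round(d["position"][0]*640,1),round(d["position"][1]*480,1)]) for d in ctrl.mark_of(p,nm)])
E
```

```text
pics
{'t': 0.0, 'q': [-1.278, 0.053, 1.614, -0.0, 1.476, -0.119], 'dq': [0.001, -0.0, 0.002, 0.001, -0.002, 0.001], 'effort': [-0.001, -39.368, -37.018, -0.0, 0.007, 0.0], 'tool_pos': [0.25, -0.572, 0.23], 'tool_rot': [-3.073, -0.642, 0.0], 'contact_force': [1.085, -0.47, -0.49], 'wrist_torque': [-0.028, -0.013, 0.001], 'opening': 0.08539938662853039}
top 550.5416719191476 550.5416719191476 319.2816816439613 244.49445967125877 [[ 0.00827678 -0.9999557   0.00448146]
 [-0.99802157 -0.00853994 -0.06228975]
 [ 0.06232526 -0.00395703 -0.99804805]] [-0.02787162  0.51069003  1.1994984 ]
stand [(0.6, [227.8, 222.3])]
stand_done [(0.9, [373.7, 223.3])]
nut [(0.82, [202.0, 307.3]), (0.77, [301.9, 316.7]), (0.73, [158.5, 359.7]), (0.57, [222.1, 219.8])]
wing_tip [(0.79, [281.3, 318.6]), (0.67, [158.9, 339.5]), (0.58, [184.6, 304.1]), (0.57, [234.2, 202.9])]
seat [(0.71, [224.1, 221.8]), (0.67, [494.2, 266.1])]
thread_end [(0.66, [223.4, 222.2])]
side 607.5278470227634 607.5278470227634 325.3921468380937 238.34001699104994 [[-0.91073924 -0.41266315 -0.0162219 ]
 [-0.26744957  0.61927543 -0.73821993]
 [ 0.31468199 -0.66798732 -0.67436502]] [0.44834777 0.22602571 1.38618194]
stand [(0.72, [270.5, 315.7])]
stand_done [(0.75, [321.2, 233.5]), (0.48, [258.2, 262.7])]
nut [(0.9, [375.4, 296.3]), (0.82, [331.1, 360.6]), (0.77, [363.3, 414.7]), (0.62, [265.8, 288.0])]
wing_tip [(0.96, [345.9, 395.8]), (0.87, [256.2, 263.3]), (0.59, [318.6, 363.1]), (0.58, [372.0, 298.7])]
seat [(0.95, [267.8, 291.3])]
thread_end [(0.74, [265.1, 279.0])]
```

View pics/top0.png

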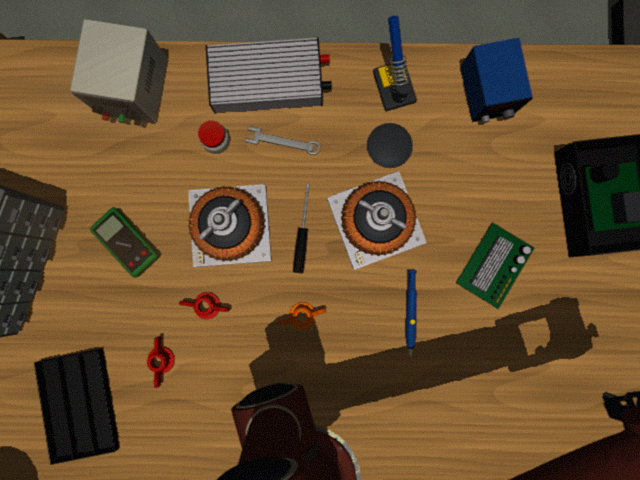

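View pics/side0.png

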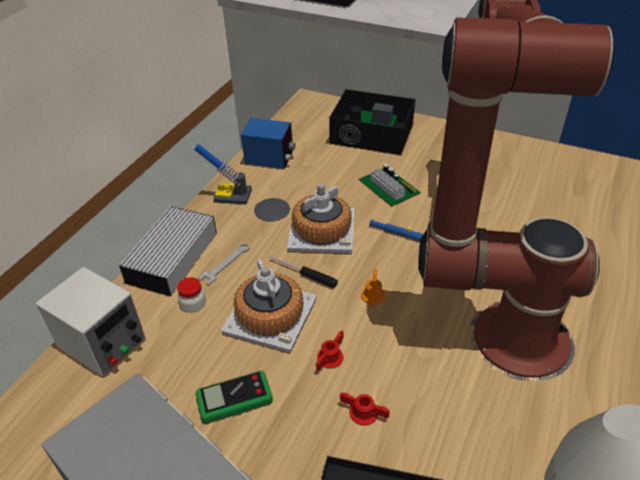

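```bash
cat > h.py <<'E'
import numpy as np, cv2
from scipy.spatial.transform import Rotation as Ro
def cam(p):
    K=np.array([[p["fx"],0,p["cx"]],[0,p["fy"],p["cy"]],[0,0,1.]]); return K,np.array(p["R"]),np.array(p["t"])
def proj(p,X):
    K,R,t=cam(p); c=(R@np.atleast_2d(X).T).T+t; u=(K@c.T).T; return u[:,:2]/u[:,2:]
def at_z(p,uv,z):
    K,R,t=cam(p); d=R.T@np.linalg.solve(K,[uv[0],uv[1],1.]); C=-R.T@t
    return C+d*(z-C[2])/d[2]
def wristcam(p,pos,rot):
    T=np.eye(4);T[:3,:3]=Ro.from_rotvec(rot).as_matrix();T[:3,3]=pos
    M=np.linalg.inv(T@np.array(p["hand_eye"])); q=dict(p); q["R"]=M[:3,:3]; q["t"]=M[:3,3]; return q
E
python3 - <<'E'
from h import *
from station import ctrl
p=ctrl.get_image("top"); s=ctrl.get_image("side")
a=cv2.resize(p["frame"][170:280,170:430],None,fx=3,fy=3,interpolation=cv2.INTER_CUBIC)
b1=cv2.resize(s["frame"][240:350,210:330],None,fx=3,fy=3,interpolation=cv2.INTER_CUBIC)
b2=cv2.resize(s["frame"][160:270,260:380],None,fx=3,fy=3,interpolation=cv2.INTER_CUBIC)
cv2.imwrite("pics/c1.png",a);cv2.imwrite("pics/c2.png",np.hstack([b1,b2]))
for uv in ([227.8,222.3],): print("stand z0",at_z(p,uv,0))
print("done",at_z(p,[373.7,223.3],0))
print("nose", at_z(p,[221,217],.162))
for uv in ([224.1,221.8],): print("seat",at_z(p,uv,.092))
print("seat side",at_z(s,[267.8,291.3],.092),at_z(s,[265.1,279],.131))
for nm in ("stand","nut"):
  for d in ctrl.trace(p,nm): print(nm,d["p"],np.array(d["rect"])*[640,480,640,480])
E
```

```text
stand z0 [0.55998003 0.18176778 0.        ]
done [ 0.56058491 -0.14531304  0.        ]
nose [0.55377307 0.16875623 0.162     ]
seat [0.55161047 0.17444185 0.092     ]
seat side [0.55360488 0.17795781 0.092     ] [0.55685609 0.17801735 0.131     ]
stand 0.7 [187.008 180.816  81.792  82.32 ]
nut 0.94 [144.896 332.016  28.992  54.72 ]
nut 0.77 [281.216 302.4    44.224  26.88 ]
nut 0.71 [197.824 201.504  41.024  39.12 ]
nut 0.63 [292.8   182.496  19.584  91.824]
nut 0.62 [181.696 294.48   48.128  24.816]
```

View pics/c1.png

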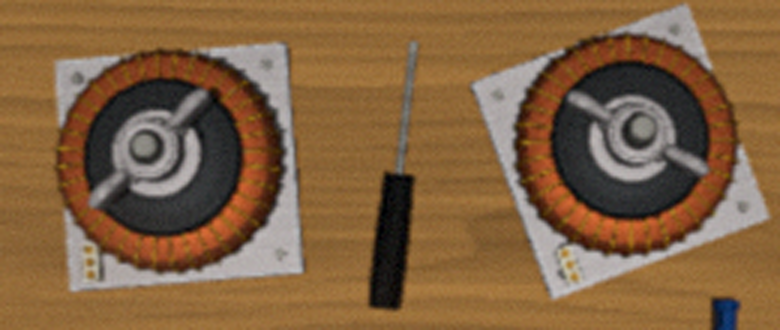

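View pics/c2.png

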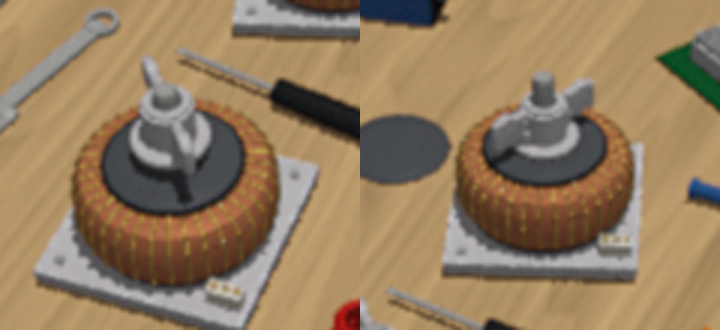

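```bash
python3 - <<'E'
from h import *
from station import ctrl
from scipy.optimize import least_squares
p=ctrl.get_image("top"); s=ctrl.get_image("side")
f=lambda X:np.r_[proj(p,X)[0]-[218.5,218.2],proj(s,X)[0]-[265,271]]
r=least_squares(f,[.555,.175,.162]);print(r.x,r.fun)
# chassis corners at z=.02 (crop coordinates /3 +170)
c=np.array([[55,60],[287,43],[303,271],[71,291]])/3+170
W=np.array([at_z(p,u,.02) for u in c]);print(W.round(4),W.mean(0))
for a in (-45,-47,-50):
  for z in (.138,):
    print(a,proj(p,[r.x[:2].tolist()+[z]]+[[r.x[0]+.054*k*np.cos(np.radians(a)),r.x[1]+.054*k*np.sin(np.radians(a)),z] for k in (1,-1)]).round(1).tolist())
print("tips seen",[(207/3+170,97/3+170),(95/3+170,200/3+170)])
E
```

```text
[0.55373958 0.17553206 0.15494967] [-0.33593436 -0.80970988  0.98041735  0.12605711]
[[0.6289 0.2671 0.02  ]
 [0.6431 0.0963 0.02  ]
 [0.4749 0.0822 0.02  ]
 [0.4589 0.2515 0.02  ]] [0.55145732 0.17424151 0.02      ]
-45 [[219.7, 218.3], [239.2, 199.5], [200.1, 237.3]]
-47 [[219.7, 218.3], [239.9, 200.1], [199.4, 236.6]]
-50 [[219.7, 218.3], [240.8, 201.2], [198.5, 235.6]]
tips seen [(239.0, 202.33333333333334), (201.66666666666666, 236.66666666666669)]
```

Emit:
carry_out:
  series:
    - [0.3,0.9,0.6,0,0,0,0.8]
    - [0.3,0.9,0.6,0,0,0,0.8]
    - [0.4,0.9,0,0,0,0,0.8]
    - [0.4,0.9,0,0,0,0,0.8]
    - [0.4,0.9,0,0,0,0,0.8]
    - [0.4,0.9,0,0,0,0,0.8]
    - [0.4,0.9,0,0,0,0,0.8]
    - [0.4,0.9,0,0,0,0,0.8]
    - [0.4,0.9,0,0,0,0,0.8]
    - [0.4,0.9,0,0,0,0,0.8]
    - [0.4,0.9,0,0,0,0,0.8]
    - [0.4,0.9,0,0,0,0,0.8]

```text
t: 2.2
tool_pos: [0.3655, -0.3018, 0.2614]
tool_rot: [3.075, 0.642, 0.0]
contact_force: [0.6, 0.4, 0.5]
opening: 0.0686
```

Emit:
carry_out:
  series:
    - [0.37,0.95,0,0,0,-0.3,0.8]
    - [0.37,0.95,0,0,0,-0.3,0.8]
    - [0.37,0.95,0,0,0,-0.3,0.8]
    - [0.37,0.95,0,0,0,-0.3,0.8]
    - [0.37,0.95,0,0,0,-0.3,0.8]
    - [0.37,0.95,0,0,0,-0.3,0.8]
    - [0.37,0.95,0,0,0,-0.3,0.8]
    - [0.37,0.95,0,0,0,-0.3,0.8]
    - [0.37,0.95,0,0,0,-0.3,0.8]
    - [0.37,0.95,0,0,0,-0.3,0.8]
    - [0.37,0.95,0,0,0,-0.3,0.8]
    - [0.37,0.95,0,0,0,-0.3,0.8]

```text
t: 3.4
tool_pos: [0.4764, -0.0167, 0.2615]
tool_rot: [3.14, 0.08, 0.001]
contact_force: [-0.4, 0.3, -0.3]
opening: 0.0687
```

Emit:
carry_out:
  series:
    - [0.37,0.95,0,0,0,0,0.8]
    - [0.37,0.95,0,0,0,0,0.8]
    - [0.37,0.95,0,0,0,0,0.8]
    - [0.37,0.95,0,0,0,0,0.8]
    - [0.37,0.95,0,0,0,0,0.8]
    - [0.37,0.95,0,0,0,0,0.8]
    - [0,0,0,0,0,0,0.8]

```text
t: 4.1
tool_pos: [0.5321, 0.1269, 0.2612]
tool_rot: [-3.14, -0.086, 0.0]
contact_force: [-0.3, -0.5, -0.5]
opening: 0.0685
```

```bash
python3 - <<'E'
from h import *
from station import ctrl
o=ctrl.get_obs(); p=ctrl.get_image("wrist"); cv2.imwrite("pics/w1.png",p["frame"])
print(o["tool_pos"],o["tool_rot"],o["q"])
w=wristcam(p,o["tool_pos"],o["tool_rot"])
print("pred nose",proj(w,[[.5525,.175,.162],[.5525,.175,.131]]))
for nm in ("stand","nut","seat","thread_end","wing_tip"):
  for d in ctrl.mark_of(p,nm)[:3]:
    uv=np.array(d["position"])*[640,480]; z={"stand":0,"nut":.106,"seat":.092,"thread_end":.131,"wing_tip":.138}[nm]
    print(nm,round(d["p"],2),uv.round(1),at_z(w,uv,z).round(4))
E
```

```text
[0.53206145 0.126854   0.26124226] [-3.13975306e+00 -8.61282076e-02  6.34703129e-05] [ 9.76352488e-02 -1.50485420e-01  1.75934326e+00  6.60194304e-04
  1.53272894e+00  1.61355716e+00]
pred nose [[253.52766374 208.65753988]
 [261.06278139 199.76459583]]
stand 0.57 [300.8 157.3] [0.5742 0.154  0.    ]
nut 0.81 [234.7 319.4] [0.437  0.2022 0.106 ]
nut 0.75 [267.4 194.1] [0.5524 0.1739 0.106 ]
nut 0.65 [578.3 178.5] [ 0.5786 -0.0741  0.106 ]
thread_end 0.6 [258.9 200.5] [0.5519 0.1766 0.131 ]
wing_tip 0.75 [191.3 325.7] [0.4477 0.2296 0.138 ]
wing_tip 0.66 [374.7 364. ] [0.4199 0.0783 0.138 ]
wing_tip 0.64 [301.1 156.7] [0.5861 0.146  0.138 ]
```

View pics/w1.png

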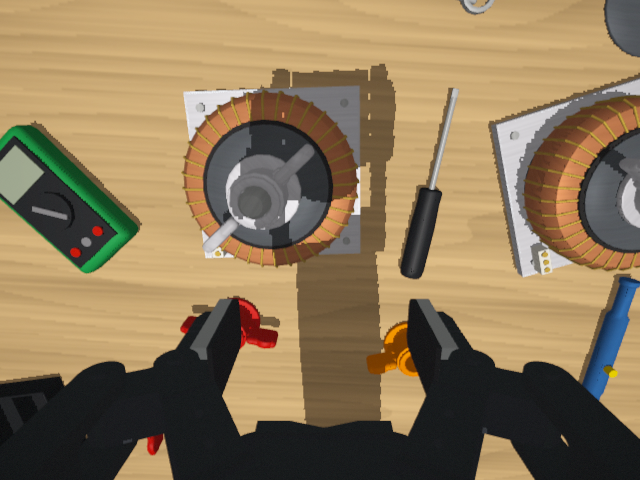

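```bash
python3 - <<'E'
from h import *
from station import ctrl
o=ctrl.get_obs(); p=ctrl.get_image("wrist"); w=wristcam(p,o["tool_pos"],o["tool_rot"])
c=p["frame"][80:270,170:370].copy(); c=cv2.convertScaleAbs(cv2.resize(c,None,fx=3,fy=3,interpolation=cv2.INTER_CUBIC),alpha=1.5,beta=20)
def circ(ctr,rad,z,col):
    a=np.linspace(0,2*np.pi,60); P=np.c_[ctr[0]+rad*np.cos(a),ctr[1]+rad*np.sin(a),0*a+z]
    cv2.polylines(c,[((proj(w,P)-[170,80])*3).astype(np.int32)],True,col,1)
C=(.5525,.175)
circ(C,.0105,.162,(0,0,255));circ(C,.0205,.150,(0,255,0));circ(C,.052,.088,(255,0,0));circ(C,.030,.113,(0,255,255))
cv2.imwrite("pics/w1c.png",c)
E
```

```text
(no output)
```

View pics/w1c.png

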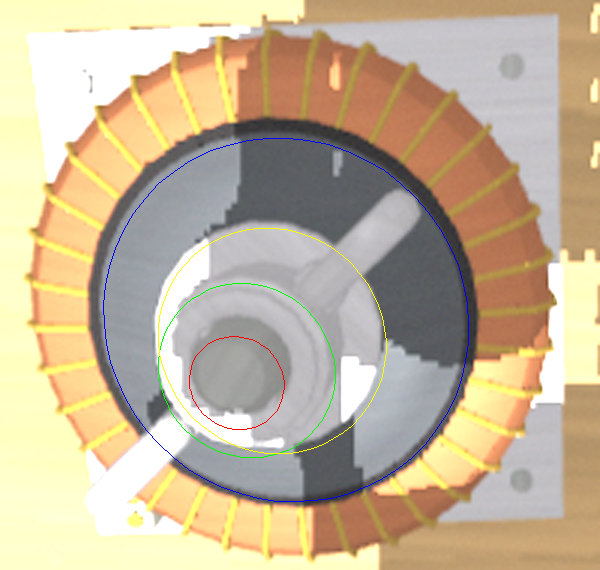

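Emit:
carry_out:
  series:
    - [0.46,0.94,0,0,0,0,0.8]
    - [0.46,0.94,0,0,0,0,0.8]
    - [0,0,-0.8,0,0,0,0.8]
    - [0,0,-0.8,0,0,0,0.8]
    - [0,0,-0.8,0,0,0,0.8]
    - [0,0,-0.8,0,0,0,0.8]
    - [0,0,0,0,0,0,0.8]

```text
t: 5.15
tool_pos: [0.5525, 0.1708, 0.1777]
tool_rot: [3.14, 0.08, -0.01]
contact_force: [0.5, 0.2, -1.6]
opening: 0.0681
```

```bash
cat > look.py <<'E'
import sys
from h import *
from station import ctrl
o=ctrl.get_obs(); print(o["t"],o["tool_pos"].round(4),o["tool_rot"].round(3),o["q"].round(2),o["contact_force"].round(1),o["wrist_torque"].round(2))
n=sys.argv[1]
a=ctrl.get_image("top")["frame"][160:280,160:290]; b=ctrl.get_image("side")["frame"][225:345,205:335]; w=ctrl.get_image("wrist")["frame"]
ab=np.hstack([cv2.resize(x,(400,369),interpolation=cv2.INTER_CUBIC) for x in (a,b)])
ab=cv2.convertScaleAbs(ab,alpha=1.4,beta=10)
cv2.imwrite(f"pics/{n}.png",ab); cv2.imwrite(f"pics/{n}w.png",cv2.convertScaleAbs(w,alpha=1.3,beta=10))
E
python3 look.py d1
```

```text
5.15 [0.5525 0.1708 0.1777] [ 3.14  0.08 -0.01] [ 0.17 -0.01  1.77 -0.    1.39  1.69] [ 0.5  0.2 -1.6] [ 0.05 -0.02 -0.01]
```

View pics/d1.png

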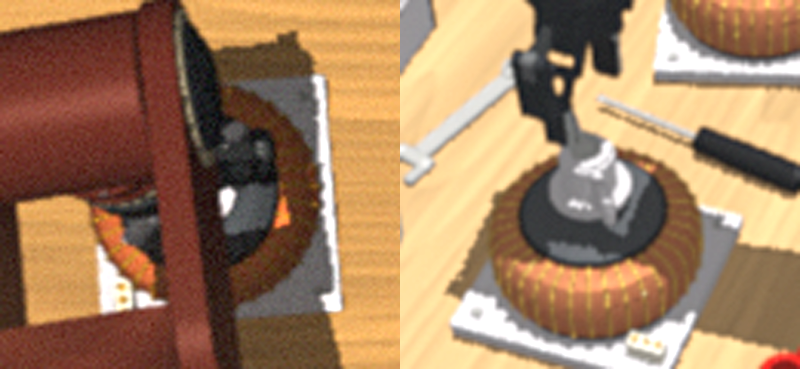

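View pics/d1w.png

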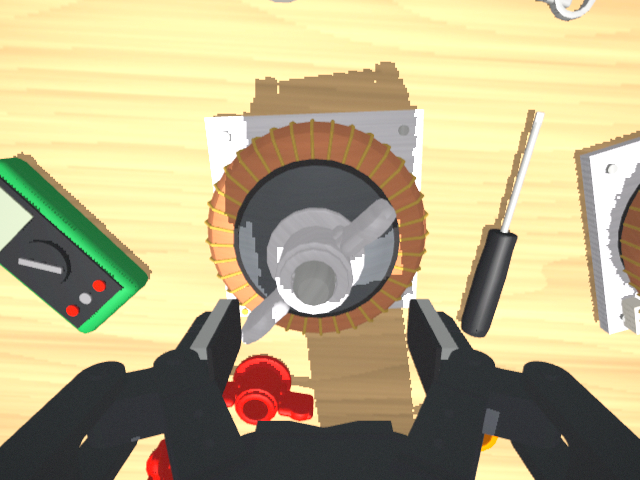

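Emit:
carry_out:
  series:
    - [0.1,0.17,-0.6,0,0,0,0.8]
    - [0,0,-0.6,0,0,0,0.8]
    - [0,0,-0.6,0,0,0,0.8]
    - [0,0,-0.5,0,0,0,0.8]
    - [0,0,-0.3,0,0,0,0.8]
    - [0,0,0,0,0,0,0.8]

```text
t: 5.9
tool_pos: [0.5559, 0.1758, 0.1141]
tool_rot: [3.14, 0.081, -0.006]
contact_force: [-1.0, -0.4, 1.0]
opening: 0.0681
```

```bash
python3 look.py d2
```

```text
5.9 [0.5559 0.1758 0.1141] [ 3.14   0.081 -0.006] [ 0.18  0.06  1.81 -0.    1.28  1.7 ] [-1.  -0.4  1. ] [0.02 0.06 0.02]
```

View pics/d2.png

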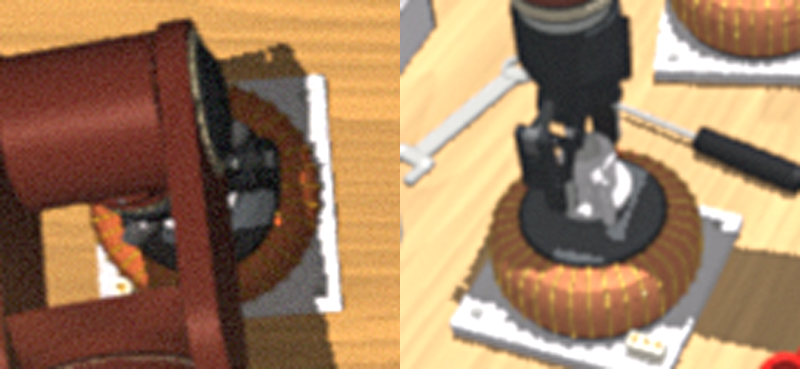

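View pics/d2w.png

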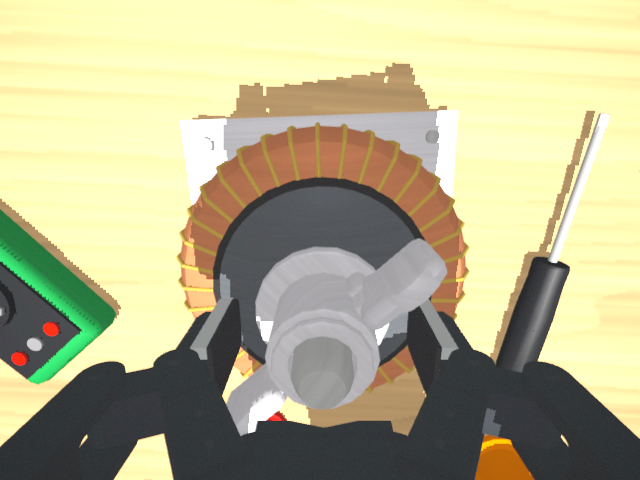

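Emit:
carry_out:
  series:
    - [0,0,0,0,0,0.5,0.8]
    - [0,0,0,0,0,0.5,0.8]
    - [0,0,0,0,0,0.5,0.8]
    - [0,0,0,0,0,0.5,0.8]
    - [0,0,0,0,0,0.5,0.8]
    - [0,0,0,0,0,0.5,0.8]
    - [0,0,0,0,0,0.5,0.8]
    - [0,0,0,0,0,0.5,0.8]
    - [0,0,0,0,0,0.5,0.8]
    - [0,0,0,0,0,0.5,0.8]
    - [0,0,0,0,0,0,0.8]

```text
t: 7.15
tool_pos: [0.5578, 0.1761, 0.1175]
tool_rot: [3.023, 0.855, 0.003]
contact_force: [0.3, -1.1, 0.1]
opening: 0.0687
```

```bash
python3 look.py d3
```

```text
7.15 [0.5578 0.1761 0.1175] [3.023e+00 8.550e-01 3.000e-03] [ 0.18  0.05  1.81 -0.    1.28  1.2 ] [ 0.3 -1.1  0.1] [-0.01 -0.   -0.09]
```

View pics/d3.png

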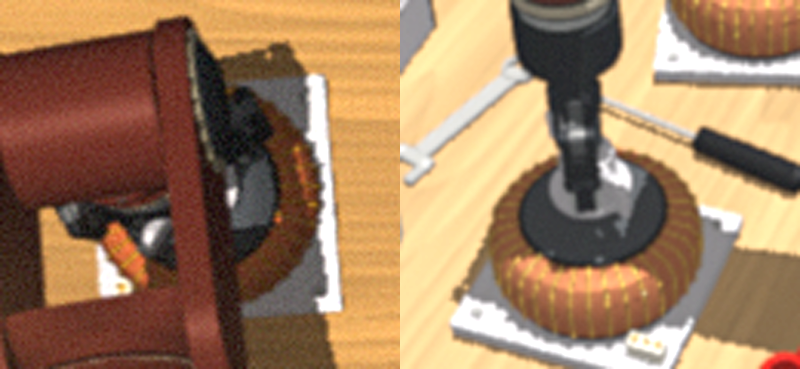

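View pics/d3w.png

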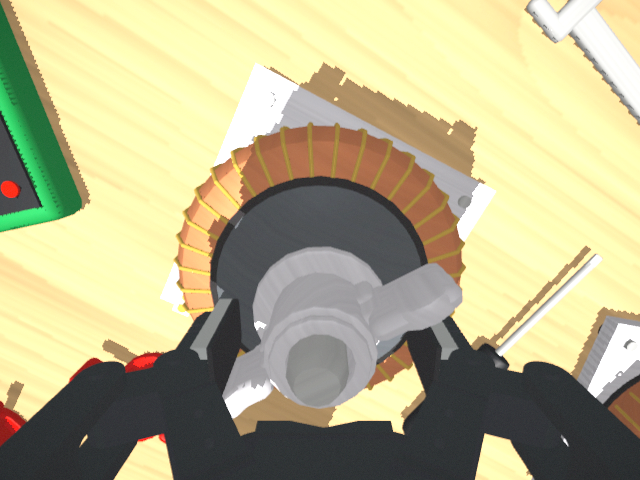

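Emit:
carry_out:
  series:
    - [0,0,-0.15,0,0,0.5,0.8]
    - [0,0,0,0,0,0.5,0.8]
    - [0,0,0,0,0,0.5,0.8]
    - [0,0,0,0,0,0.5,0.8]
    - [0,0,0,0,0,0.5,0.8]
    - [0,0,0,0,0,0,0.8]

```text
t: 7.9
tool_pos: [0.5573, 0.176, 0.1129]
tool_rot: [2.893, 1.225, 0.001]
contact_force: [-0.2, -1.0, 1.1]
opening: 0.0681
```

```bash
python3 look.py d4
```

```text
7.9 [0.5573 0.176  0.1129] [2.893e+00 1.225e+00 1.000e-03] [ 0.18  0.06  1.81 -0.    1.27  0.95] [-0.2 -1.   1.1] [-0.09 -0.01  0.02]
```

View pics/d4w.png

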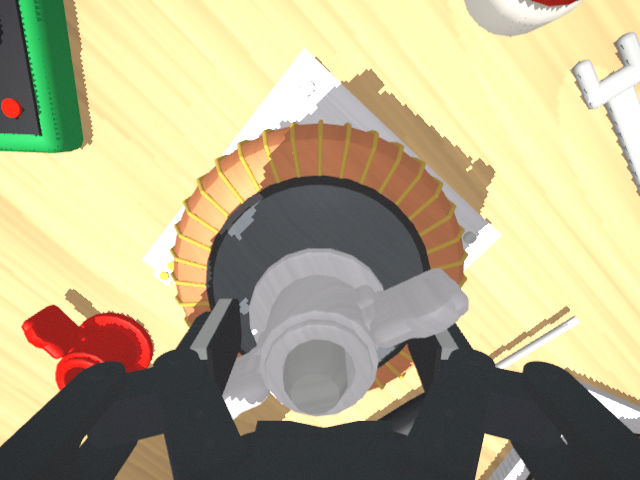

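Emit:
carry_out:
  series:
    - [0,0,0,0,0,0.4,0.8]
    - [0,0,0,0,0,0.4,0.8]
    - [0,0,0,0,0,0.4,0.8]
    - [0,0,0,0,0,0,0.8]

```text
t: 8.45
tool_pos: [0.5573, 0.176, 0.1127]
tool_rot: [2.814, 1.396, 0.001]
contact_force: [0.7, -0.3, 0.8]
opening: 0.0683
```

```bash
python3 look.py d5
```

```text
8.45 [0.5573 0.176  0.1127] [2.814e+00 1.396e+00 1.000e-03] [0.18 0.06 1.81 0.   1.27 0.83] [ 0.7 -0.3  0.8] [-0.08 -0.02  0.01]
```

View pics/d5w.png

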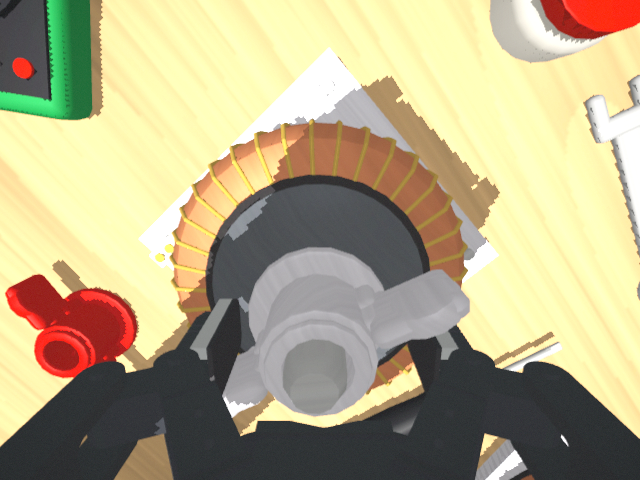

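Emit:
carry_out:
  series:
    - [0,0,0,0,0,0.4,0.8]
    - [0,0,0,0,0,0.4,0.8]
    - [0,0,0,0,0,0.4,0.8]
    - [0,0,0,0,0,0.4,0.8]
    - [0,0,0,0,0,0,0.8]

```text
t: 9.1
tool_pos: [0.5572, 0.1761, 0.1126]
tool_rot: [-2.694, -1.617, -0.0]
contact_force: [0.1, 0.9, -0.3]
opening: 0.0686
```

```bash
python3 look.py d6
```

```text
9.1 [0.5572 0.1761 0.1126] [-2.694 -1.617 -0.   ] [0.18 0.06 1.81 0.   1.27 0.67] [ 0.1  0.9 -0.3] [-0.04 -0.   -0.04]
```

View pics/d6w.png

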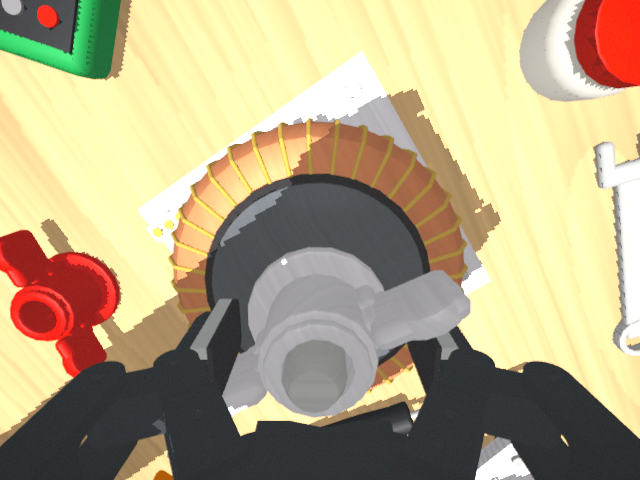

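Emit:
carry_out:
  series:
    - [0,0,0,0,0,0.4,0.8]
    - [0,0,0,0,0,0.4,0.8]
    - [0,0,0,0,0,0.4,0.8]
    - [0,0,0,0,0,0,0.8]

```text
t: 9.65
tool_pos: [0.5571, 0.1761, 0.1125]
tool_rot: [-2.592, -1.775, -0.0]
contact_force: [0.6, -0.4, 0.3]
opening: 0.0684
```

```bash
python3 look.py d7
```

```text
9.65 [0.5571 0.1761 0.1125] [-2.592 -1.775 -0.   ] [0.18 0.06 1.81 0.   1.27 0.55] [ 0.6 -0.4  0.3] [ 0.01  0.02 -0.01]
```

View pics/d7w.png

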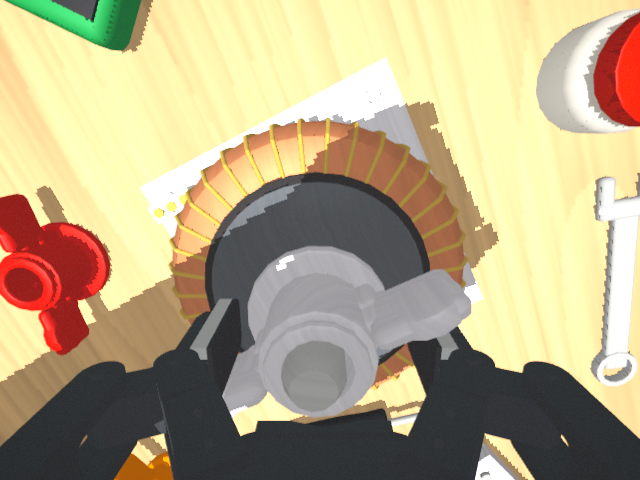

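Emit:
carry_out:
  series:
    - [0,0,0,0,0,0.4,0.8]
    - [0,0,0,0,0,0.4,0.8]
    - [0,0,0,0,0,0.4,0.8]
    - [0,0,0,0,0,0,0.8]

```text
t: 10.2
tool_pos: [0.5571, 0.176, 0.1125]
tool_rot: [-2.481, -1.927, 0.0]
contact_force: [-0.8, -0.9, -0.3]
opening: 0.0684
```

```bash
python3 look.py d8
```

```text
10.2 [0.5571 0.176  0.1125] [-2.481 -1.927  0.   ] [0.18 0.06 1.81 0.   1.27 0.43] [-0.8 -0.9 -0.3] [0.02 0.02 0.01]
```

View pics/d8w.png

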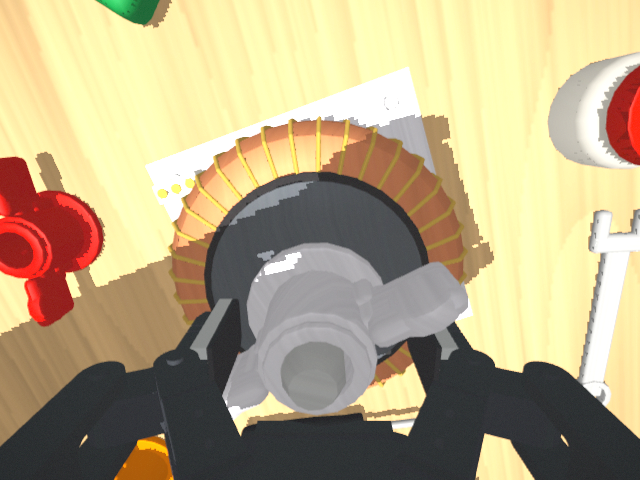

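View pics/d8.png

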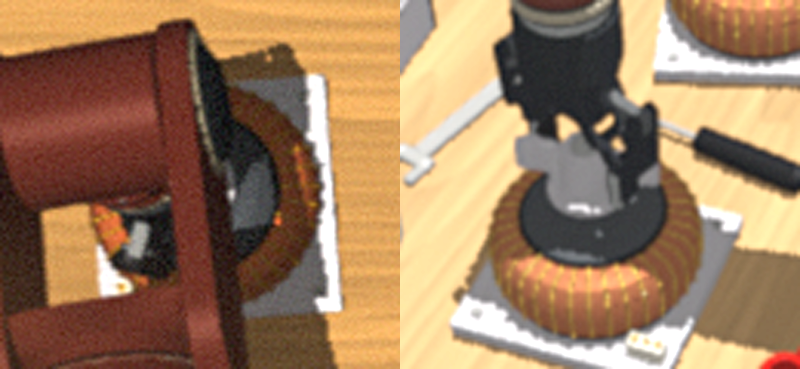

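Emit:
carry_out:
  series:
    - [0,0,0,0,0,0.3,0.8]
    - [0,0,0,0,0,0.2,0.8]
    - [0,0,0,0,0,0,0.8]

```text
t: 10.65
tool_pos: [0.5572, 0.176, 0.1125]
tool_rot: [-2.431, -1.99, 0.0]
contact_force: [0.3, 0.5, -1.1]
opening: 0.0684
```

```bash
python3 look.py d9; python3 -c "
import cv2,numpy as np
cv2.imwrite('pics/cmp.png',np.hstack([cv2.imread(f'pics/d{i}w.png')[230:430,200:480] for i in (7,8,9)])[:, :840][:,20:820])"
```

```text
10.65 [0.5572 0.176  0.1125] [-2.431 -1.99   0.   ] [0.18 0.06 1.81 0.   1.27 0.38] [ 0.3  0.5 -1.1] [-0.02  0.03  0.01]
```

View pics/cmp.png

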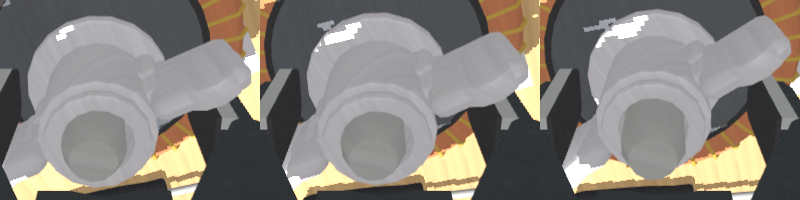

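View pics/d9.png

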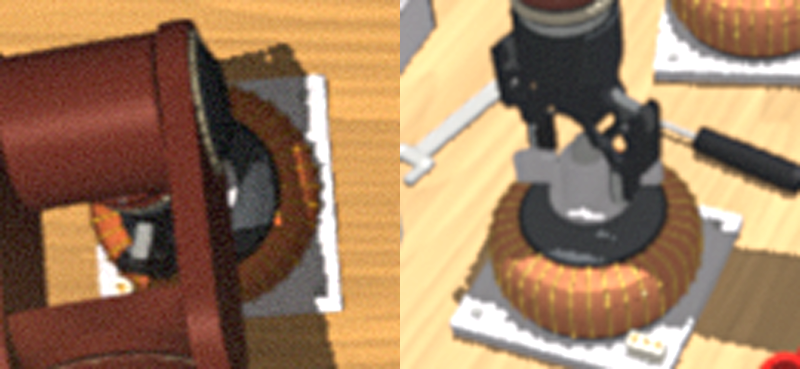

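View pics/d9w.png

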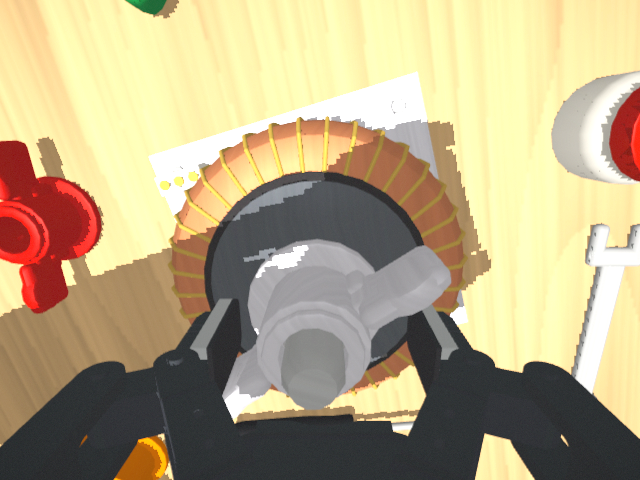

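```bash
cat > ov.py <<'E'
from h import *
from station import ctrl
import sys
o=ctrl.get_obs(); p=ctrl.get_image("wrist"); w=wristcam(p,o["tool_pos"],o["tool_rot"])
C=(.5545,.1755); out=[]
for u in map(float,sys.argv[2:]):
    c=cv2.convertScaleAbs(cv2.resize(p["frame"][200:440,190:490],None,fx=1.3,fy=1.3),alpha=1.3)
    def circ(rad,z,col):
        a=np.linspace(0,2*np.pi,60); P=np.c_[C[0]+rad*np.cos(a),C[1]+rad*np.sin(a),0*a+z]
        cv2.polylines(c,[((proj(w,P)-[190,200])*1.3).astype(np.int32)],True,col,1)
    circ(.030,.092+u/1000,(0,255,255)); circ(.0205,.136+u/1000,(0,255,0)); circ(.0105,.162,(0,0,255)); circ(.052,.088,(255,0,0)); out.append(c)
cv2.imwrite(f"pics/{sys.argv[1]}.png",np.hstack(out))
E
python3 ov.py ov1 10.5 18.5
```

```text
(no output)
```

View pics/ov1.png

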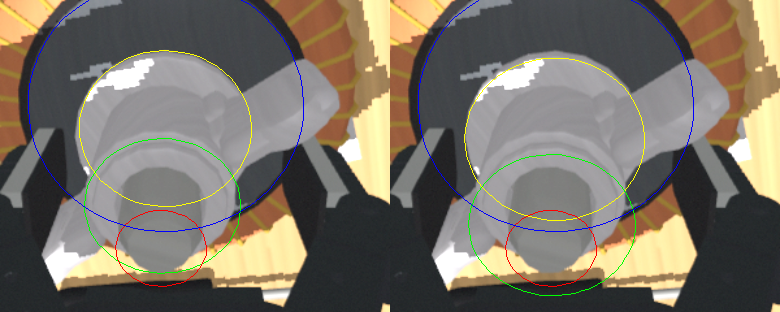

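Emit:
carry_out:
  series:
    - [0,0,0,0,0,-0.6,0.8]
    - [0,0,0.6,0,0,0,0.8]
    - [0,0,0.9,0,0,0,0.8]
    - [0,0,0.9,0,0,0,0.8]
    - [0,0,0,0,0,1,0.8]
    - [0,0,0,0,0,1,0.8]
    - [0,0,0,0,0,1,0.8]
    - [0,0,0,0,0,1,0.8]
    - [0,0,0,0,0,1,0.8]
    - [0,0,0,0,0,1,0.8]
    - [0,0,0,0,0,1,0.8]
    - [0,0,0,0,0,1,0.8]

```text
t: 12.05
tool_pos: [0.5575, 0.1761, 0.174]
tool_rot: [1.539, 2.737, 0.001]
contact_force: [0.5, -0.1, -0.4]
opening: 0.0685
```

Emit:
carry_out:
  series:
    - [0,0,0,0,0,1,0.8]
    - [0,0,0,0,0,1,0.8]
    - [0,0,0,0,0,1,0.8]
    - [0,0,0,0,0,1,0.8]
    - [0,0,0,0,0,0.2,0.8]
    - [0,0,0,0,0,0,0.8]

```text
t: 12.65
tool_pos: [0.5574, 0.1761, 0.1734]
tool_rot: [0.944, 2.996, 0.001]
contact_force: [0.6, 0.2, 0.0]
opening: 0.0687
```

```bash
python3 look.py e1
```

```text
12.65 [0.5574 0.1761 0.1734] [9.440e-01 2.996e+00 1.000e-03] [ 0.18 -0.    1.77  0.    1.38 -0.78] [0.6 0.2 0. ] [ 0.01 -0.   -0.03]
```

View pics/e1w.png

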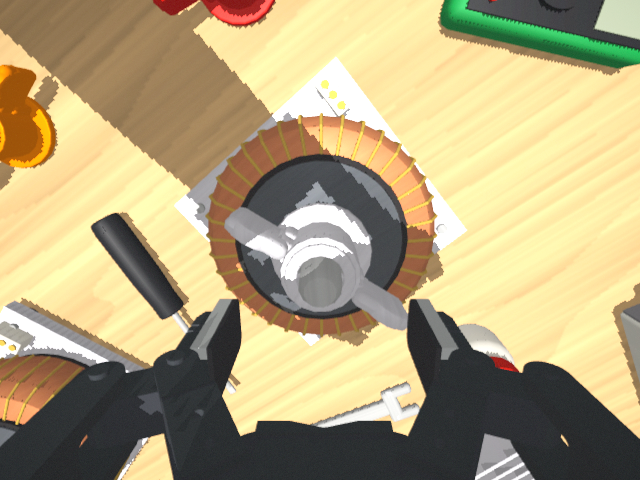

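Emit:
carry_out:
  series:
    - [0,0,-0.2,0,0,1,0.8]
    - [-0.06,0,-0.6,0,0,0.5,0.8]
    - [0,0,-0.6,0,0,0,0.8]
    - [0,0,-0.6,0,0,0,0.8]
    - [0,0,-0.4,0,0,0,0.8]
    - [0,0,-0.2,0,0,0,0.8]
    - [0,0,0,0,0,0,0.8]

```text
t: 13.5
tool_pos: [0.5551, 0.1759, 0.1064]
tool_rot: [-0.716, -3.057, 0.001]
contact_force: [-0.6, 0.1, -0.0]
opening: 0.0684
```

```bash
python3 look.py e2
```

```text
13.5 [0.5551 0.1759 0.1064] [-7.160e-01 -3.057e+00  1.000e-03] [ 0.18  0.06  1.82 -0.    1.26 -0.93] [-0.6  0.1 -0. ] [-0.07  0.02 -0.01]
```

View pics/e2w.png

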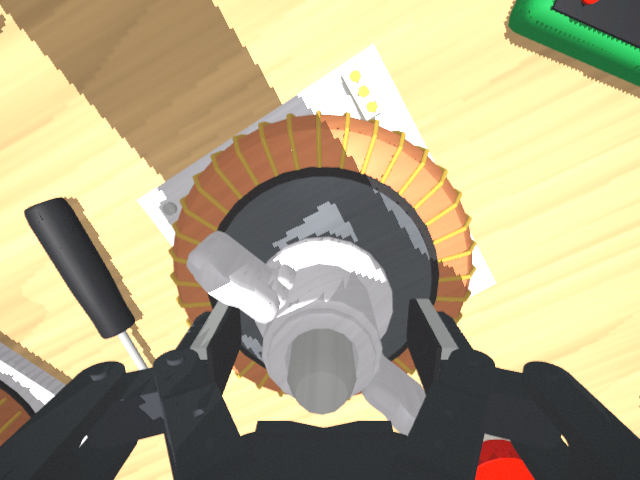

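View pics/e2.png

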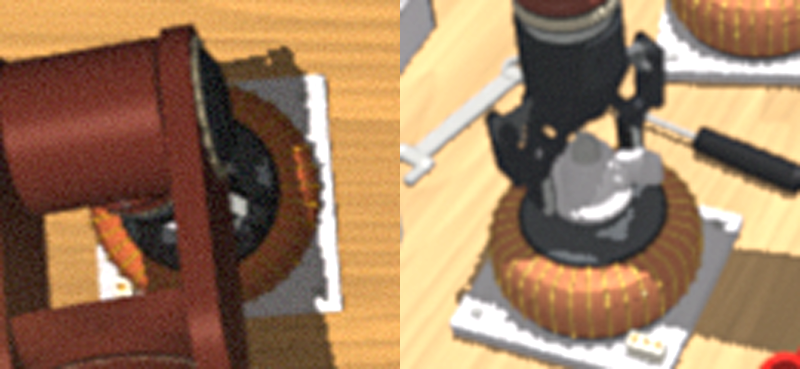

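Emit:
carry_out:
  series:
    - [0,0,0,0,0,-0.7,0.8]
    - [0,0,0,0,0,-0.7,0.8]
    - [0,0,0,0,0,-0.7,0.8]
    - [0,0,0,0,0,-0.7,0.8]
    - [0,0,0,0,0,-0.7,0.8]
    - [0,0,0,0,0,-0.7,0.8]
    - [0,0,0,0,0,-0.7,0.8]
    - [0,0,0,0,0,-0.7,0.8]
    - [0,0,0,0,0,-0.7,0.8]
    - [0,0,0,0,0,-0.7,0.8]
    - [0,0,0,0,0,0,0.8]

```text
t: 14.75
tool_pos: [0.5563, 0.1761, 0.1085]
tool_rot: [1.721, 2.627, 0.002]
contact_force: [-0.7, -0.4, 0.2]
opening: 0.0684
```

```bash
python3 look.py e3
```

```text
14.75 [0.5563 0.1761 0.1085] [1.721e+00 2.627e+00 2.000e-03] [ 0.18  0.06  1.82 -0.    1.26 -0.23] [-0.7 -0.4  0.2] [-0.04  0.01 -0.05]
```

View pics/e3w.png

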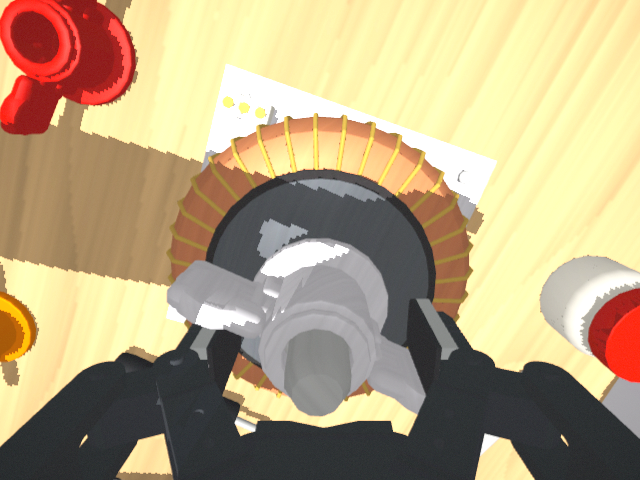

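Emit:
carry_out:
  series:
    - [0,0,-0.1,0,0,-0.8,0.8]
    - [0,0,0,0,0,-0.8,0.8]
    - [0,0,0,0,0,-0.8,0.8]
    - [0,0,0,0,0,-0.8,0.8]
    - [0,0,0,0,0,-0.8,0.8]
    - [0,0,0,0,0,-0.8,0.8]
    - [0,0,0,0,0,-0.8,0.8]
    - [0,0,0,0,0,-0.8,0.8]
    - [0,0,0,0,0,-0.8,0.8]
    - [0,0,0,0,0,-0.8,0.8]
    - [0,0,0,0,0,-0.8,0.8]
    - [0,0,0,0,0,-0.8,0.8]

```text
t: 16.1
tool_pos: [0.5557, 0.176, 0.1052]
tool_rot: [2.742, 1.533, -0.0]
contact_force: [-0.6, -0.1, -0.1]
opening: 0.0683
```

Emit:
carry_out:
  series:
    - [0,0,0,0,0,-0.8,0.8]
    - [0,0,0,0,0,-0.8,0.8]
    - [0,0,0,0,0,-0.8,0.8]
    - [0,0,0,0,0,-0.8,0.8]
    - [0,0,0,0,0,-0.8,0.8]
    - [0,0,0,0,0,-0.8,0.8]
    - [0,0,0,0,0,-0.8,0.8]
    - [0,0,0,0,0,-0.8,0.8]
    - [0,0,0,0,0,-0.8,0.8]
    - [0,0,0,0,0,0,0.8]

```text
t: 17.1
tool_pos: [0.5557, 0.1761, 0.1052]
tool_rot: [-3.106, -0.474, -0.0]
contact_force: [0.4, 0.2, 0.0]
opening: 0.0685
```

```bash
python3 look.py e4
```

```text
17.1 [0.5557 0.1761 0.1052] [-3.106 -0.474 -0.   ] [0.18 0.06 1.82 0.   1.26 1.45] [0.4 0.2 0. ] [-0.02  0.01  0.  ]
```

View pics/e4w.png

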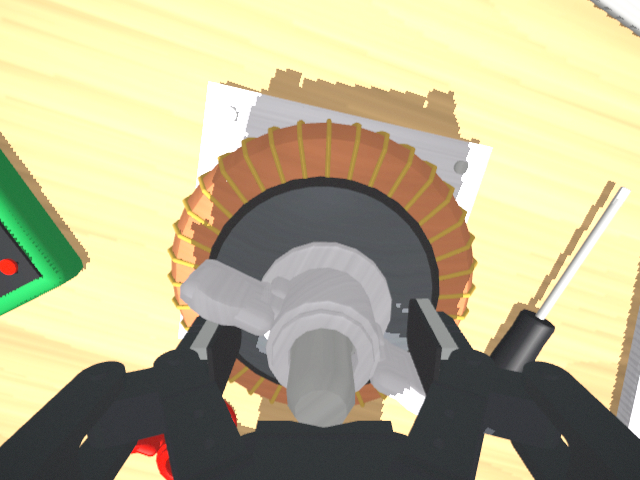

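Emit:
carry_out:
  series:
    - [0,0,0,0,0,-0.8,0.8]
    - [0,0,0,0,0,-0.8,0.8]
    - [0,0,0,0,0,-0.8,0.8]
    - [0,0,0,0,0,-0.8,0.8]
    - [0,0,0,0,0,-0.8,0.8]
    - [0,0,0,0,0,-0.8,0.8]
    - [0,0,0,0,0,-0.8,0.8]
    - [0,0,0,0,0,-0.8,0.8]
    - [0,0,0,0,0,0,0.8]

```text
t: 18.15
tool_pos: [0.5557, 0.176, 0.1051]
tool_rot: [-3.097, 0.527, -0.0]
contact_force: [-0.0, -0.2, 0.2]
opening: 0.0682
```

Emit:
carry_out:
  series:
    - [0,0,0,0,0,-0.3,0.8]
    - [0,0,0,0,0,-0.3,0.8]
    - [0,0,0,0,0,-0.3,0.8]
    - [0,0,0,0,0,-0.3,0.8]

```text
t: 18.55
tool_pos: [0.5556, 0.176, 0.105]
tool_rot: [-3.06, 0.711, 0.0]
contact_force: [0.1, 0.8, -0.6]
opening: 0.0686
```

```bash
python3 look.py e5; python3 ov.py ov2 0 4
```

```text
18.55 [0.5556 0.176  0.105 ] [-3.06   0.711  0.   ] [0.18 0.06 1.82 0.   1.26 2.21] [ 0.1  0.8 -0.6] [0.03 0.05 0.06]
```

View pics/ov2.png

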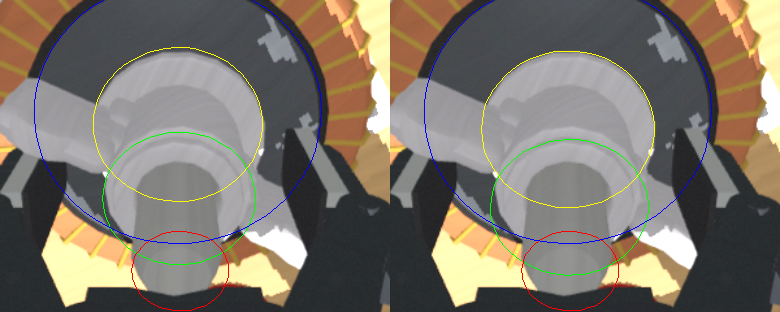

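Emit:
carry_out:
  series:
    - [0,0,0,0,0,-0.3,0.8]
    - [0,0,0,0,0,-0.3,0.8]
    - [0,0,0,0,0,-0.3,0.8]

```text
t: 19.05
tool_pos: [0.5556, 0.1761, 0.105]
tool_rot: [-3.024, 0.85, 0.0]
contact_force: [-0.4, 0.7, 0.5]
opening: 0.0683
```

```bash
python3 look.py e6
```

```text
19.05 [0.5556 0.1761 0.105 ] [-3.024  0.85   0.   ] [0.18 0.06 1.82 0.   1.26 2.3 ] [-0.4  0.7  0.5] [0.11 0.06 0.02]
```

Emit:
carry_out:
  series:
    - [0,0,0,0,0,-0.3,0.8]
    - [0,0,0,0,0,-0.2,0.8]

```text
t: 19.4
tool_pos: [0.5556, 0.1761, 0.1051]
tool_rot: [-3.002, 0.926, 0.0]
contact_force: [0.4, 0.7, 0.5]
opening: 0.0684
```

```bash
python3 look.py e7;  python3 -c "
import cv2,numpy as np
cv2.imwrite('pics/cmp2.png',np.hstack([cv2.imread(f'pics/e{i}w.png')[230:430,170:430] for i in (5,6,7)]))"
```

```text
19.4 [0.5556 0.1761 0.1051] [-3.002  0.926  0.   ] [0.18 0.06 1.82 0.   1.26 2.35] [0.4 0.7 0.5] [ 0.06  0.05 -0.02]
```

View pics/cmp2.png

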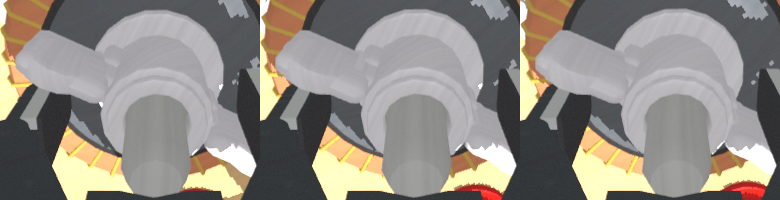

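Emit:
carry_out:
  series:
    - [0,0,0,0,0,-0.3,0.8]
    - [0,0,0,0,0,-0.3,0.8]

```text
t: 19.75
tool_pos: [0.5556, 0.1761, 0.105]
tool_rot: [2.973, -1.016, -0.0]
contact_force: [-0.7, 0.4, 0.5]
opening: 0.0685
```

```bash
python3 look.py e8
```

```text
19.75 [0.5556 0.1761 0.105 ] [ 2.973 -1.016 -0.   ] [0.18 0.06 1.82 0.   1.26 2.41] [-0.7  0.4  0.5] [-0.    0.    0.03]
```

Emit:
carry_out:
  series:
    - [0,0,0,0,0,-0.3,0.8]
    - [0,0,0,0,0,-0.3,0.8]

```text
t: 20.1
tool_pos: [0.5556, 0.1761, 0.105]
tool_rot: [-2.941, 1.104, 0.0]
contact_force: [-0.7, 0.3, 0.3]
opening: 0.0684
```

```bash
python3 look.py e9;  python3 -c "
import cv2,numpy as np
cv2.imwrite('pics/cmp3.png',np.hstack([cv2.imread(f'pics/e{i}w.png')[230:430,170:430] for i in (7,8,9)]))"
```

```text
20.1 [0.5556 0.1761 0.105 ] [-2.941  1.104  0.   ] [0.18 0.06 1.82 0.   1.26 2.47] [-0.7  0.3  0.3] [0.06 0.11 0.01]
```

View pics/cmp3.png

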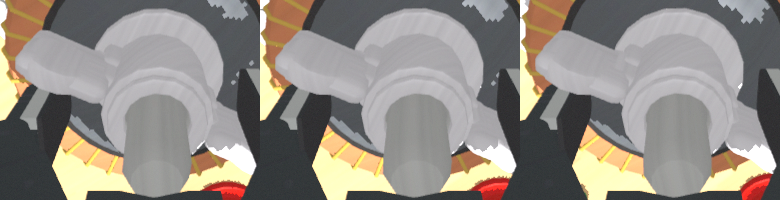

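Emit:
carry_out:
  series:
    - [0,0,0,0,0,-0.3,0.8]
    - [0,0,0,0,0,-0.3,0.8]

```text
t: 20.45
tool_pos: [0.5556, 0.176, 0.105]
tool_rot: [2.907, -1.192, -0.0]
contact_force: [-1.2, -0.1, -0.6]
opening: 0.0685
```

```bash
python3 look.py f1
```

```text
20.45 [0.5556 0.176  0.105 ] [ 2.907 -1.192 -0.   ] [0.18 0.06 1.82 0.   1.26 2.53] [-1.2 -0.1 -0.6] [0.08 0.14 0.01]
```

Emit:
carry_out:
  series:
    - [0,0,0,0,0,-0.3,0.8]
    - [0,0,0,0,0,-0.3,0.8]

```text
t: 20.8
tool_pos: [0.5557, 0.176, 0.1051]
tool_rot: [2.87, -1.278, 0.0]
contact_force: [-0.2, 0.5, -0.9]
opening: 0.0683
```

```bash
python3 look.py f2;  python3 -c "
import cv2,numpy as np
cv2.imwrite('pics/cmp4.png',np.hstack([cv2.imread(f'pics/{i}w.png')[230:430,170:430] for i in ('e9','f1','f2')]))"
```

```text
20.8 [0.5557 0.176  0.1051] [ 2.87  -1.278  0.   ] [ 0.18  0.06  1.82 -0.    1.26  2.59] [-0.2  0.5 -0.9] [0.03 0.06 0.03]
```

View pics/cmp4.png

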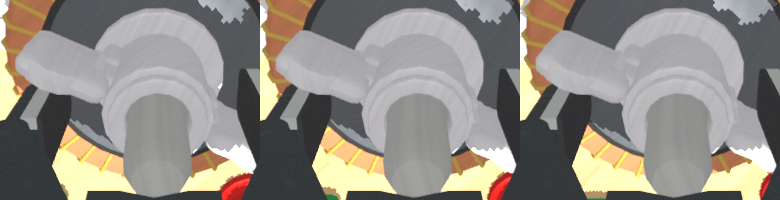

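View pics/f2.png

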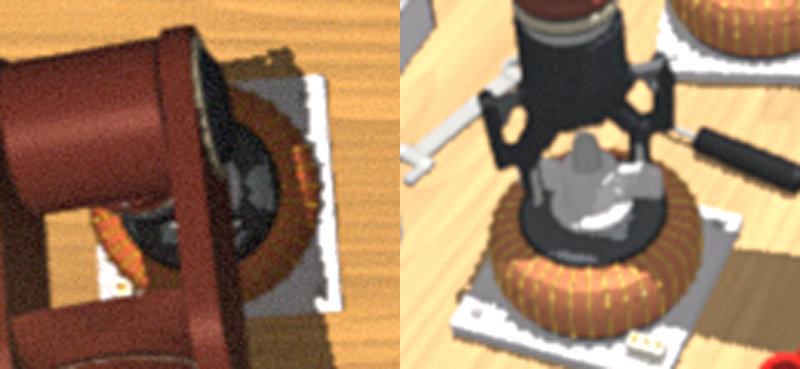

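```bash
python3 - <<'E'
import cv2,numpy as np
ref=cv2.imread('pics/e5w.png',0)
for name,(r0,r1,c0,c1) in {'hub':(300,410,265,390),'flange':(232,300,255,400),'wing':(250,330,180,290)}.items():
    T=ref[r0:r1,c0:c1]
    for i in ('e4','e5','e6','e7','e8','e9','f1','f2'):
        im=cv2.imread(f'pics/{i}w.png',0)[r0-15:r1+15,c0-15:c1+15]
        m=cv2.matchTemplate(cv2.resize(im,None,fx=4,fy=4,interpolation=1),cv2.resize(T,None,fx=4,fy=4,interpolation=1),cv2.TM_CCOEFF_NORMED)
        _,v,_,l=cv2.minMaxLoc(m); print(name,i,round(v,3),l[0]/4-15,l[1]/4-15)
E
python3 ov.py ov3 0 2
```

```text
hub e4 0.576 -4.5 5.25
hub e5 1.0 0.0 0.0
hub e6 0.949 0.5 -0.25
hub e7 0.942 0.5 -0.5
hub e8 0.936 1.0 -0.75
hub e9 0.923 1.0 -0.75
hub f1 0.93 1.0 -1.0
hub f2 0.928 1.25 -1.25
flange e4 0.988 -3.0 1.75
flange e5 1.0 0.0 0.0
flange e6 0.989 -0.25 -0.5
flange e7 0.978 -0.5 -1.0
flange e8 0.955 -0.25 -1.25
flange e9 0.937 -0.25 -1.25
flange f1 0.922 0.0 -1.25
flange f2 0.892 0.0 -1.25
wing e4 0.844 -1.75 1.75
wing e5 1.0 0.0 0.0
wing e6 0.957 -0.25 0.25
wing e7 0.951 -0.25 0.0
wing e8 0.928 0.0 0.0
wing e9 0.903 -0.25 0.0
wing f1 0.915 -0.25 0.0
wing f2 0.907 0.0 0.0
```

View pics/ov3.png

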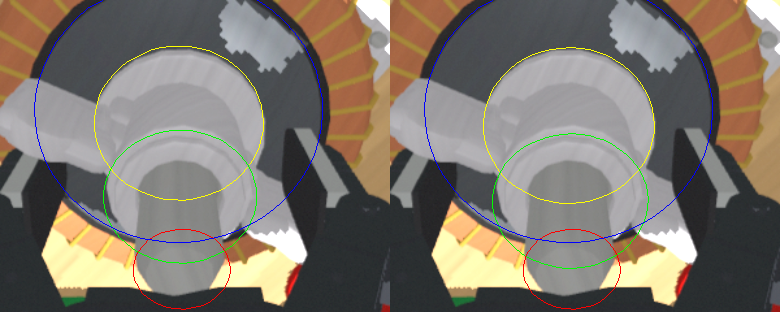

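Emit:
carry_out:
  series:
    - [0,0,0,0,0,-0.3,0.8]
    - [0,0,0,0,0,-0.3,0.8]
    - [0,0,0,0,0,-0.3,0.8]

```text
t: 21.3
tool_pos: [0.5557, 0.1761, 0.1051]
tool_rot: [-2.809, 1.406, -0.0]
contact_force: [0.3, -0.2, 0.3]
opening: 0.0684
```

```bash
python3 look.py f3
```

```text
21.3 [0.5557 0.1761 0.1051] [-2.809  1.406 -0.   ] [0.18 0.06 1.82 0.   1.26 2.68] [ 0.3 -0.2  0.3] [ 0.05 -0.01  0.08]
```

Emit:
carry_out:
  series:
    - [0,0,0,0,0,-0.3,0.8]
    - [0,0,0,0,0,-0.3,0.8]
    - [0,0,0,0,0,-0.3,0.8]

```text
t: 21.75
tool_pos: [0.5556, 0.1761, 0.1051]
tool_rot: [-2.744, 1.53, 0.0]
contact_force: [-0.8, 0.6, -0.5]
opening: 0.0686
```

```bash
python3 look.py f4;  python3 - <<'E'
import cv2,numpy as np
cv2.imwrite('pics/cmp5.png',np.hstack([cv2.imread(f'pics/{i}w.png')[230:430,170:430] for i in ('f2','f3','f4')]))
ref=cv2.imread('pics/e5w.png',0)
for name,(r0,r1,c0,c1) in {'hub':(300,410,265,390),'flange':(232,300,255,400),'wing':(250,330,180,290)}.items():
    T=ref[r0:r1,c0:c1]
    for i in ('f2','f3','f4'):
        im=cv2.imread(f'pics/{i}w.png',0)[r0-15:r1+15,c0-15:c1+15]
        m=cv2.matchTemplate(cv2.resize(im,None,fx=4,fy=4,interpolation=1),cv2.resize(T,None,fx=4,fy=4,interpolation=1),cv2.TM_CCOEFF_NORMED)
        _,v,_,l=cv2.minMaxLoc(m); print(name,i,round(v,3),l[0]/4-15,l[1]/4-15)
E
```

```text
21.75 [0.5556 0.1761 0.1051] [-2.744  1.53   0.   ] [0.18 0.06 1.82 0.   1.26 2.77] [-0.8  0.6 -0.5] [0.11 0.13 0.27]
hub f2 0.928 1.25 -1.25
hub f3 0.904 1.5 -1.25
hub f4 0.877 1.5 -1.75
flange f2 0.892 0.0 -1.25
flange f3 0.84 0.0 -1.0
flange f4 0.805 0.0 -1.0
wing f2 0.907 0.0 0.0
wing f3 0.905 -0.5 0.0
wing f4 0.905 -0.25 0.5
```

View pics/cmp5.png

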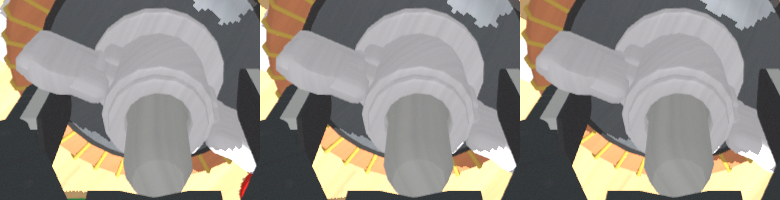

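Emit:
carry_out:
  series:
    - [0,0,0,0,0,-0.2,0.8]
    - [0,0,0,0,0,-0.2,0.8]

```text
t: 22.1
tool_pos: [0.5556, 0.1762, 0.1051]
tool_rot: [-2.712, 1.586, 0.0]
contact_force: [-0.8, 0.5, 1.4]
opening: 0.0683
```

```bash
python3 look.py f5
```

```text
22.1 [0.5556 0.1762 0.1051] [-2.712  1.586  0.   ] [0.18 0.06 1.82 0.   1.26 2.81] [-0.8  0.5  1.4] [0.13 0.16 0.42]
```

Emit:
carry_out:
  series:
    - [0,0,0,0,0,-0.3,0.8]
    - [0,0,0,0,0,0,0.8]

```text
t: 22.45
tool_pos: [0.5556, 0.1762, 0.1051]
tool_rot: [-2.688, 1.626, 0.0]
contact_force: [-0.8, 1.5, 2.0]
opening: 0.0686
```

```bash
python3 look.py f6
```

```text
22.45 [0.5556 0.1762 0.1051] [-2.688  1.626  0.   ] [0.18 0.06 1.82 0.   1.26 2.84] [-0.8  1.5  2. ] [0.18 0.15 0.26]
```

View pics/f6w.png

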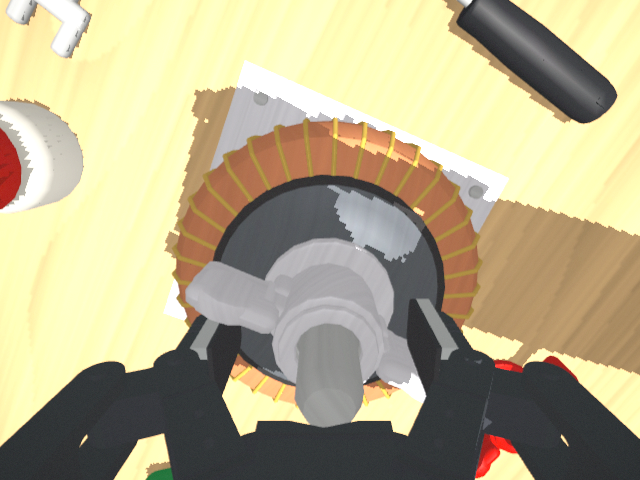

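Emit:
carry_out:
  series:
    - [0,0,0,0,0,0.7,0.8]
    - [0,0,0,0,0,0.7,0.8]
    - [0,0,0,0,0,0,0.8]
    - [0,0,0.6,0,0,0,0.8]
    - [0,0,0.9,0,0,0,0.8]
    - [0,0,0.9,0,0,0,0.8]
    - [0,0,0.9,0,0,0,0.8]
    - [-0.3,-0.9,0.6,0,0,0,0.8]
    - [-0.3,-0.9,0.4,0,0,0,0.8]
    - [-0.3,-0.9,0,0,0,0,0.8]
    - [-0.3,-0.9,0,0,0,0,0.8]
    - [0,0,0,0,0,0,0.8]

```text
t: 23.8
tool_pos: [0.5256, 0.0841, 0.2141]
tool_rot: [-2.792, 1.44, -0.003]
contact_force: [-0.2, 1.2, 0.0]
opening: 0.0685
```

Emit:
carry_out:
  series:
    - [-0.6,-1,0.2,0,0,0,0.8]
    - [-0.6,-1,0,0,0,0,0.8]
    - [-0.6,-1,0,0,0,0,0.8]
    - [-0.6,-1,0,0,0,0,0.8]
    - [-0.6,-1,0,0,0,0,0.8]
    - [-0.6,-1,0,0,0,0,0.8]
    - [0,0,0,0,0,0,0.8]

```text
t: 24.5
tool_pos: [0.4352, -0.0656, 0.2186]
tool_rot: [2.792, -1.44, 0.003]
contact_force: [0.1, -1.0, 0.7]
opening: 0.0683
```

```bash
python3 look.py g1; python3 - <<'E'
from h import *
from station import ctrl
s=ctrl.get_image("side"); 
b=cv2.resize(s["frame"][235:325,215:315],(400,360),interpolation=cv2.INTER_CUBIC)
b2=cv2.resize(s["frame"][160:250,270:370],(400,360),interpolation=cv2.INTER_CUBIC)
cv2.imwrite("pics/g1s.png",np.hstack([b,b2]))
E
```

```text
24.5 [ 0.4352 -0.0656  0.2186] [ 2.792 -1.44   0.003] [-0.32 -0.41  2.04 -0.    1.51  2.2 ] [ 0.1 -1.   0.7] [ 0.04 -0.01 -0.04]
```

View pics/g1s.png

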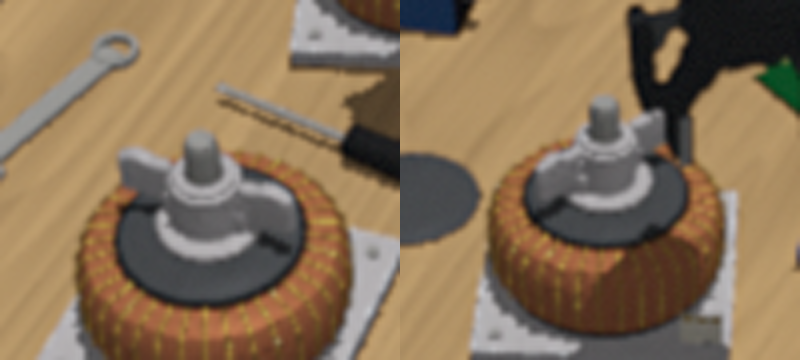

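View pics/g1.png

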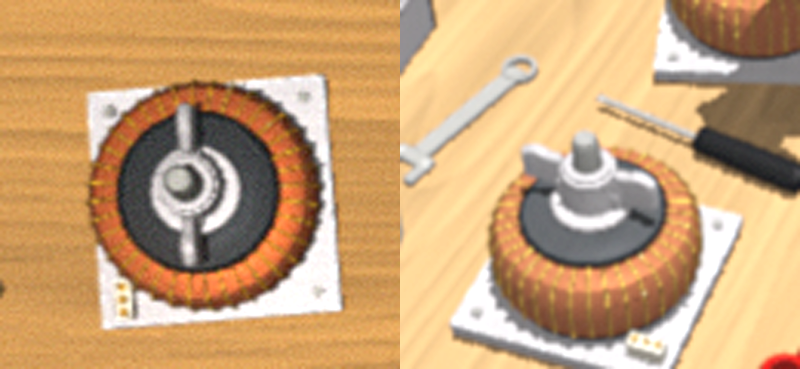

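```bash
python3 - <<'E'
from h import *
from station import ctrl
s=ctrl.get_image("side"); out=[]
a=np.linspace(0,2*np.pi,90)
for C,(r0,c0) in (((.5535,.1755),(235,215)),((.5625,-.1455),(160,270))):
  for u in (0,3):
    c=cv2.resize(s["frame"][r0:r0+75,c0:c0+100],None,fx=4,fy=4,interpolation=cv2.INTER_CUBIC)
    for rad,z,col in ((.030,.099+u/1000,(0,255,255)),(.0205,.136+u/1000,(0,255,0)),(.0105,.162,(0,0,255)),(.037,.092,(255,0,0))):
        P=np.c_[C[0]+rad*np.cos(a),C[1]+rad*np.sin(a),0*a+z]
        cv2.polylines(c,[((proj(s,P)-[c0,r0]+.5)*4).astype(np.int32)],True,col,1)
    out.append(c)
cv2.imwrite("pics/g2.png",np.vstack([np.hstack(out[:2]),np.hstack(out[2:])]))
E
```

```text
(no output)
```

View pics/g2.png

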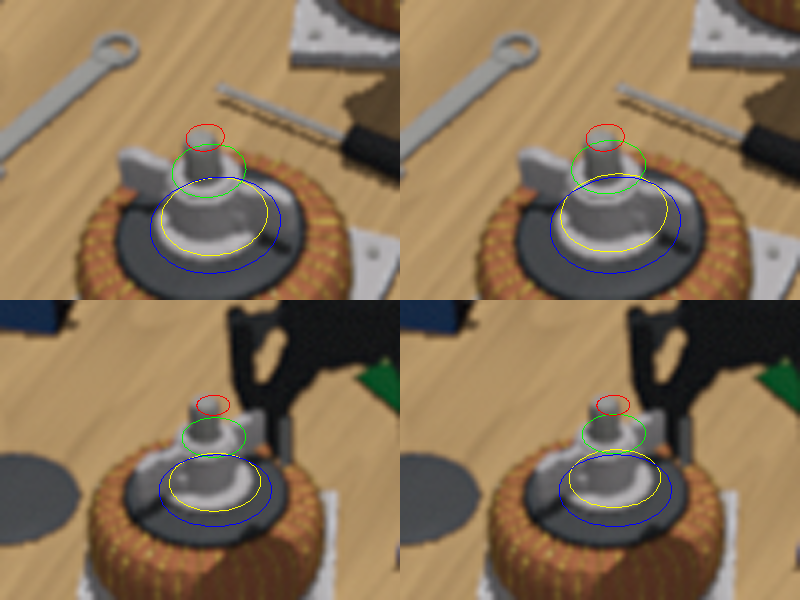

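```bash
python3 - <<'E'
import cv2
cv2.imwrite('pics/g1w2.png',cv2.imread('pics/g1w.png'))
E
```

```text
(no output)
```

View pics/g1w2.png

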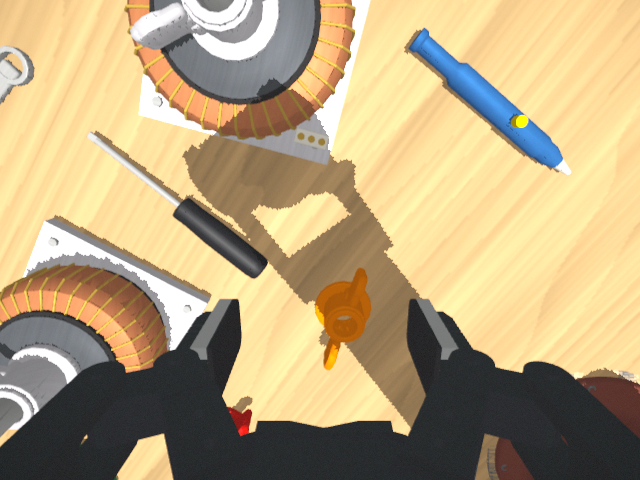

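Emit:
carry_out:
  series:
    - [0.9,0,0,0,0,0,0.8]
    - [0.9,0,0,0,0,0,0.8]
    - [0.9,0,0,0,0,0,0.8]
    - [0,0,0,0,0,0,0.8]
    - [0,0,0,0,0,0,0.8]

```text
t: 25.25
tool_pos: [0.5032, -0.0632, 0.2172]
tool_rot: [2.796, -1.432, -0.002]
contact_force: [-1.3, 0.4, -1.0]
opening: 0.0685
```

```bash
python3 look.py h1
```

```text
25.25 [ 0.5032 -0.0632  0.2172] [ 2.796e+00 -1.432e+00 -2.000e-03] [-0.27 -0.22  1.9   0.    1.47  2.25] [-1.3  0.4 -1. ] [-0.02 -0.02 -0.07]
```

Emit:
carry_out:
  series:
    - [0,1,0,0,0,0,0.8]
    - [0,1,0,0,0,0,0.8]
    - [0,1,0,0,0,0,0.8]
    - [0,1,0,0,0,0,0.8]
    - [0,1,0,0,0,0,0.8]
    - [0,1,0,0,0,0,0.8]
    - [0,1,0,0,0,0,0.8]
    - [0,1,0,0,0,0,0.8]
    - [0,1,0,0,0,0,0.8]
    - [0,1,0,0,0,0,0.8]
    - [-0.2,1,0,0,0,0,0.8]
    - [-0.2,1,0,0,0,0,0.8]

```text
t: 26.6
tool_pos: [0.4925, 0.2368, 0.2178]
tool_rot: [-2.795, 1.435, -0.001]
contact_force: [-0.5, -0.7, 0.1]
opening: 0.0684
```

Emit:
carry_out:
  series:
    - [0,0.9,0,0,0,0,0.8]
    - [0,0,0,0,0,0,0.8]
    - [0,0,0,0,0,0,0.8]

```text
t: 26.9
tool_pos: [0.4927, 0.2583, 0.2176]
tool_rot: [2.795, -1.433, 0.0]
contact_force: [0.3, 0.0, -0.5]
opening: 0.068
```

```bash
python3 look.py h2; python3 -c "
import cv2,numpy as np
cv2.imwrite('pics/h.png',np.hstack([cv2.imread(f'pics/{i}w.png')[0:300,120:520] for i in ('h1','h2')]))"
```

```text
26.9 [0.4927 0.2583 0.2176] [ 2.795 -1.433  0.   ] [ 0.35 -0.1   1.79 -0.    1.46  2.87] [ 0.3  0.  -0.5] [-0.02 -0.05  0.03]
```

View pics/h.png

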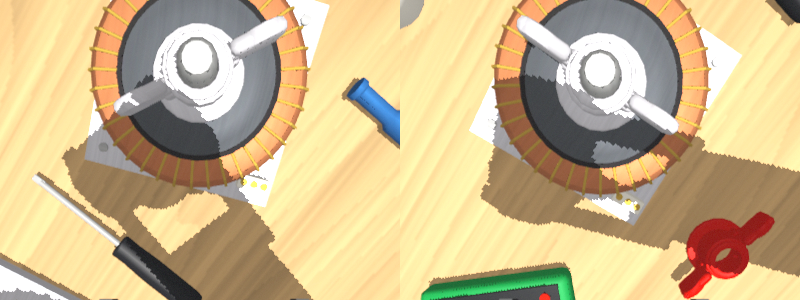

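```bash
python3 -c "
from station import ctrl
print(ctrl.finish_job())"
```

```text
the job is handed in; nothing more can be done
None
```

I backed the nut on the left stand off until it dropped in, ran it down clockwise to its seat, let go and handed the job in. The gripper was clear of everything when I did. I never gripped or lifted the nut: I straddled it with the fingers partly open and pushed on both wings.

- **Backing off:** I turned it about 60° anticlockwise. The wrist picture then showed the hub smaller, the post's nose longer and the nut on the 10.5 mm overlay (18.5 mm did not fit).
- **Running down:** I lifted clear, came in on the other side of the wings and turned it clockwise until the wrist torque rose from about 0 to 0.3–0.4 N·m.
- **Seated:**
  - The wrist-camera overlay fitted a nut at 0 mm.
  - Seen from matching positions, the wing span was 183 px here and 185 px on the finished stand.
  - The exposed nose looked the same length on both stands.
  - These picture checks resolve about 1–2 mm, so the torque rise is the stronger evidence.
- **Bystanders:** I saw no contact with any of them, and those in the last pictures looked undisturbed.

**One check disagreed:** by my wing-angle estimates the nut turned about 190–200° clockwise, not the expected 157°. Some of that is probably angle error and some the flange slipping on the plate after it was seated. I did not settle which.

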